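# Dock the flow meter under the lip of its cradle

### The job

Put the yellow hand-held flow meter away in its blue and white cradle: tilt its plain end down, slip that end under the overhanging lip, then lower the other end between the stops until the meter lies flat on the cradle floor, and let go. Leave the timer where it is.

Things in the scene. Friction and masses are not known exactly. Their poses are not given: they have to be found in the camera images.
- flow_meter: Yellow hand-held flow meter, loose, face up, about 0.21 kg. Origin: on its underside. Body is a block from x = -64 mm (plain end) to +53 mm, y = -31 to +31 mm, 26 mm high (buttons to 29); +x is the long way, toward the end with the display and two port pins (12 mm long), z up out of the face. Grip across y (62 mm).
- cradle: Fixed docking cradle, white floor plate (147 x 90 mm, top 8 mm above its origin; origin at its underside, so a seated meter lies with its origin 8 mm above it, axes parallel). At -x a blue hood: end wall inside face x = -72 mm, lip over x = -72 to -44 mm, underside 41 mm over the floor, top 47; inside 78 mm wide. At +x two corner stops, inside face x = 61 mm, 21 mm over the floor, 46 mm apart. Sides open between.
- timer: White square timer, 64 x 64 x 18 mm, lying loose on the orange mat behind the work; origin at the centre of its underside. A bystander.
- plain_end (a point): Point on the flow meter: middle of the lower edge of its plain end (the end without port pins), at x = -64 mm, y = 0, z = 0 in the meter's frame; axes as the meter's.

How it is judged:
By the outcome, as a careful person would: the job done as asked, in the order asked, and still so for the second after the job is handed in, with the robot touching nothing.
It also fails if it takes over 45 s, if anything falls off the work surface, if the arm or the gripper's body presses on something with over 40 N, if the wrist force passes 120 N, or if a joint passes its speed limit or range.

### The arm

A 6-joint arm with a two-finger parallel gripper is mounted at the origin on a cart in front of the work surface, level with it; the furniture and walls round the work are solid. World frame = base frame: x ahead of the robot, y to its left, z up, the work surface at z = 0. Lengths are in m, angles in rad, forces in N, time in s.
With the tool pointing down it reaches from about 0.275 to 0.75 m from the base axis. Payload 10.2 kg.
Tool frame: the origin (TCP) lies at the very end of the fingers, on their centre line; the grasp point (between the pads) lies pinch_z behind it (pinch_z is the distance from the TCP to the grasp point, in m); z points along the fingers, y is the line along which they close (so a half turn about z gives the same grasp; the last joint's range is limited). The gripper opens to 85 mm and grips with 20 to 120 N. Pads are 22 mm wide; open, the fingers measure 114 mm over their backs; the gripper's body (76 mm by 85 mm) begins 54 mm behind the grasp point. The pads swing forward as they close: fully open they stand 13 mm farther back than shut.
Start: joints at [0.967, 0.313, 1.498, -0, 1.331, -0.223], TCP at [0.195, 0.487, 0.231] pointing down, gripper open.
Joint ranges: [-2.94, 2.94], [-0.97, 2.17], [0.19, 2.56], [-1.23, 4.37], [0.02, 3.11], [-2.88, 2.88]. Speed limits (rad/s): [2.39, 2.39, 3.01, 3.14, 3.14, 3.14].

### API

Orientations are given as a unit quaternion [x, y, z, w].
In Python, from plant import move_to, move_straight, move_j, move_gripper, pause, solve_ik, state, read_camera, MotionError, finish_job, pinch_z gives the robot as it stands. Calls block until the motion is done:
- move_to(position, orientation): joint-space move of the TCP to a pose.
- move_straight(position, ori=None, v=0.15): straight line of the TCP; ori=None keeps the orientation; v is the mean speed in m/s.
- move_j(angles): joint-space move.
- move_gripper(opening, strength=None): finger opening in m; strength is the grip in N (None keeps the last); returns when the fingers have stopped.
- pause(seconds).
- solve_ik(position, orientation): joint angles nearest the present ones, or None.
- state(): the state.
- read_camera(name): name is "side" or "top" or "wrist"; returns a dict with "img" (384x512x3 uint8, red, green, blue), "K" (3x3 intrinsics, pixels), "k1" (the pictures are not rectified: a ray, as slopes to the right and down, at radius r is drawn at 1 + k1 r^2 times it, then the intrinsics apply), "world_from_camera" (4x4, takes a point from camera to world coordinates). Camera axes: x right, y down, z forward; pixel columns grow to the right and rows downward; lengths in m; the calibration is good to about 2 mm. A picture is of the moment at which its call begins. There is no depth.
A pose or a line that the arm cannot do raises MotionError and nothing moves.
- finish_job(): hands the job in; it is judged then, once.
The state is a dict: "time": time; "qpos": joint angles; "joint_velocities": joint speeds; "joint_torque": joint torques, N m; "eef_pos": TCP position; "tcp_rot": TCP orientation; "force": force on the tool from outside, world axes, zero at the start; "ft_torque": the same for the moment, N m; "grip_width": finger opening in m; "grip_force": force on a finger pad.
Only numpy, scipy, OpenCV 4.12 (cv2) and the standard library are available. Lean on these libraries where they do the work, as an engineer would, in place of code of your own. Each camera call takes 0.05 s, during which the arm holds its last target. There are 200 camera calls.

## Working session

There is one attempt and no reset: what is moved stays moved. The work goes in short steps, each a Python script; the robot and the scene stay as the last script left them, time stands still between calls to the robot, and variables do not carry over. Pictures are saved under pics/ and viewed, at most 10 in all, crops included, and the job is handed in when it is done.

```bash
mkdir -p pics; python3 - <<'E'
from plant import *
import cv2
for n in ("top","side"):
    c=read_camera(n); cv2.imwrite(f"pics/{n}0.png",c["img"][:,:,::-1]); print(n,c["K"].tolist() if hasattr(c["K"],'tolist') else c["K"],c["k1"],c["world_from_camera"])
s=state(); print(s,pinch_z)
E
```

```text
top [[426.0585328258771, 0.0, 256.837563869682], [0.0, 426.0585328258771, 186.31413339572478], [0.0, 0.0, 1.0]] -0.1306686926884906 [[-2.21287005e-04 -9.89111816e-01  1.47165777e-01  3.92113280e-01]
 [-9.99983735e-01  1.05760752e-03  5.60462293e-03  1.69146710e-01]
 [-5.69924240e-03 -1.47162144e-01 -9.89095962e-01  1.04404187e+00]
 [ 0.00000000e+00  0.00000000e+00  0.00000000e+00  1.00000000e+00]]
side [[486.1078884216724, 0.0, 249.85822715426616], [0.0, 486.1078884216724, 190.9041418744639], [0.0, 0.0, 1.0]] -0.050023535534476436 [[-0.99779769  0.02265965 -0.06234024  0.61525536]
 [ 0.06382847  0.58371216 -0.80944799  1.13887693]
 [ 0.01804695 -0.81164442 -0.58387297  0.71298124]
 [ 0.          0.          0.          1.        ]]
{'time': 0.1, 'qpos': array([ 9.66621654e-01,  3.13402601e-01,  1.49834241e+00,  1.27874685e-05,
        1.33101268e+00, -2.23402804e-01]), 'joint_velocities': array([-8.22705077e-05, -6.15423998e-04, -2.51817080e-03,  8.54829261e-04,
       -2.37473389e-04,  5.68619665e-04]), 'joint_torque': array([ 4.13332164e-03, -4.12897003e+01, -2.60138226e+01, -1.10071285e-04,
        3.08622875e-03,  7.73341822e-05]), 'eef_pos': array([0.1949881 , 0.48720476, 0.23079497]), 'tcp_rot': array([ 1.89239333e-01,  9.81930820e-01, -5.30859464e-04, -2.39905593e-04]), 'force': array([-0.00634985,  0.6727517 ,  0.04193447]), 'ft_torque': array([-0.0034755 , -0.08325532, -0.02460545]), 'grip_force': 0.0, 'grip_width': 0.08530943727654912} 0.0187
```

View pics/top0.png

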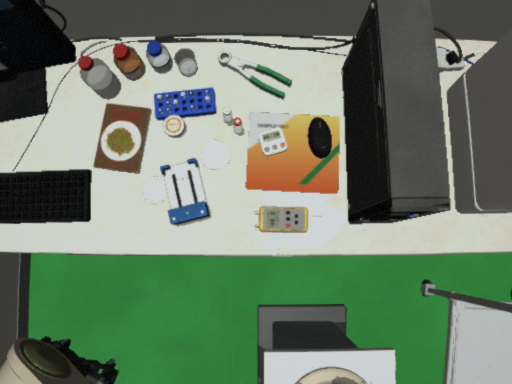

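View pics/side0.png

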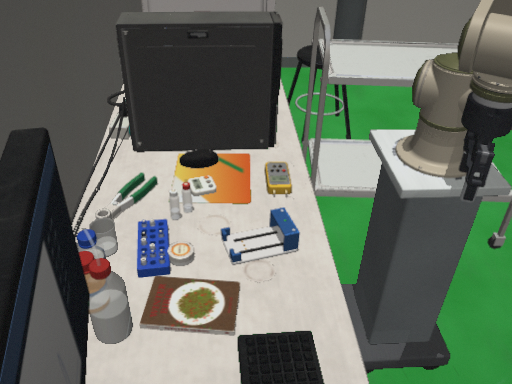

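The top view shows the meter at about (283,219) with its pins pointing left (+y). The cradle is at about (187,191), with the blue hood at its lower end (toward the robot) and the stops at the top. The timer is at (273,142).

```bash
cat > h.py <<'E'
from plant import *
import numpy as np, cv2
from scipy.spatial.transform import Rotation as R
def P(c,uv,z):
    n=cv2.undistortPoints(np.array(uv,float).reshape(-1,1,2),np.array(c["K"]),np.array([c["k1"],0,0,0.]))[:,0]
    T=np.array(c["world_from_camera"]); d=np.c_[n,np.ones(len(n))]@T[:3,:3].T; o=T[:3,3]
    return o+d*((z-o[2])/d[:,2])[:,None]
def proj(c,X):
    T=np.linalg.inv(np.array(c["world_from_camera"]))
    return cv2.projectPoints(np.atleast_2d(X).astype(float),cv2.Rodrigues(T[:3,:3])[0],T[:3,3],np.array(c["K"]),np.array([c["k1"],0,0,0.]))[0][:,0]
E
python3 - <<'E'
from h import *
c=read_camera("top"); im=c["img"][:,:,::-1].copy()
a=cv2.resize(im[150:240,145:225],None,fx=5,fy=5,interpolation=cv2.INTER_CUBIC)
b=cv2.resize(im[195:240,250:320],None,fx=5,fy=5,interpolation=cv2.INTER_CUBIC)
o=np.zeros((450,760,3),np.uint8); o[:,:400]=a; o[:225,405:755]=b
cv2.imwrite("pics/z.png",o)
hsv=cv2.cvtColor(im,cv2.COLOR_BGR2HSV)
for lo,hi,box,z in (((15,90,80),(35,255,255),(245,200,325,240),.026),((100,150,40),(125,255,255),(160,196,215,230),.055)):
    m=cv2.inRange(hsv,lo,hi); k=np.zeros_like(m); k[box[1]:box[3],box[0]:box[2]]=255; m&=k
    p=cv2.findNonZero(m); r=cv2.minAreaRect(p); print(r); print(P(c,cv2.boxPoints(r),z))
E
```

```text
((282.5, 219.0), (24.0, 47.0), 90.0)
[[0.49340594 0.16973841 0.026     ]
 [0.49322991 0.05684746 0.026     ]
 [0.43572912 0.05770401 0.026     ]
 [0.43596762 0.16978819 0.026     ]]
((188.0, 212.50003051757812), (14.55213737487793, 37.593021392822266), 75.96376037597656)
[[0.48334287 0.38307618 0.055     ]
 [0.50491193 0.29738911 0.055     ]
 [0.47180239 0.28858701 0.055     ]
 [0.45029196 0.37385458 0.055     ]]
```

View pics/z.png

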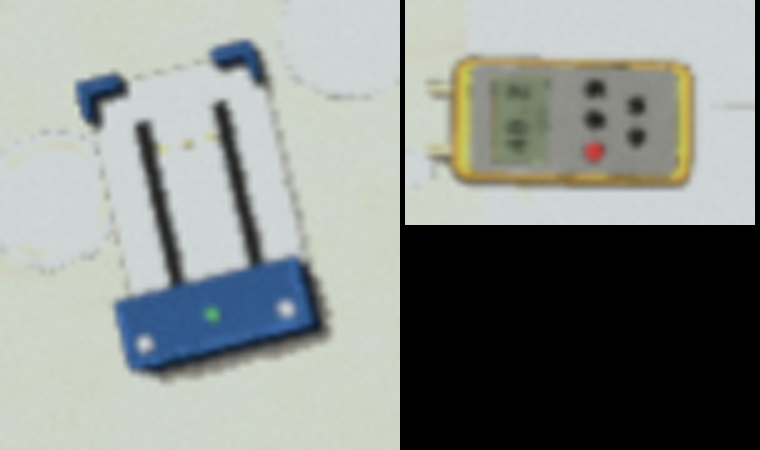

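The crop shows the hood top at crop corners (115,302), (301,258), (321,325) and (133,370), and the stops at (77,83) and (255,42). The meter's face corners are at (453,58), (692,64), (690,186) and (450,182). I'll fit rough poses to these, then look closer with the wrist camera.

```bash
cat >> h.py <<'E'
def fit(local,world):  # 2D rigid
    l=np.array(local,float);w=np.array(world,float)
    lc,wc=l.mean(0),w.mean(0);a=l-lc;b=w-wc
    t=np.arctan2((a[:,0]*b[:,1]-a[:,1]*b[:,0]).sum(),(a*b).sum()); Q=np.array([[np.cos(t),-np.sin(t)],[np.sin(t),np.cos(t)]])
    o=wc-Q@lc; return o,t,np.abs(l@Q.T+o-w).max()
E
python3 - <<'E'
from h import *
c=read_camera("top")
A=lambda q:np.array(q)/5-.4+[145,150]; B=lambda q:(np.array(q)-[405,0])/5-.4+[250,195]
m=P(c,B([(453,58),(692,64),(690,186),(450,182)]),.022)
# order in meter frame: image left=+y world=meter +x ; image top=+x world = meter -y
print("meter",fit(np.array([(53,-31),(-64,-31),(-64,31),(53,31)])/1e3,m[:,:2]))
h=P(c,A([(115,302),(301,258)]),.055); s=P(c,A([(77,83),(255,42)]),.029)
print(h,s,np.linalg.norm(s[0]-s[1]))
o,t,e=fit(np.array([(-44,45),(-44,-45)])/1e3,h[:,:2]); print("cradle",o,t,e)
Q=R.from_euler('z',-t).as_matrix()[:2,:2]; print("stops local",(s[:,:2]-o)@Q.T)
# wrist view of cradle: from above
ctr=o
for yaw in (0,np.pi):
    r=R.from_matrix(np.array([[0,0,0],[0,0,0],[0,0,0]])+R.from_euler('z',t+yaw).as_matrix()@np.diag([-1,1,-1.])).as_quat()
    q=solve_ik([ctr[0],ctr[1],.25],r); print(q)
E
```

```text
meter (array([0.46476077, 0.11796356]), np.float64(1.5468520605966907), np.float64(0.0017461596437153282))
[[0.4833407  0.38402626 0.055     ]
 [0.50416383 0.29660163 0.055     ]] [[0.59314433 0.41180704 0.029     ]
 [0.61322942 0.32448246 0.029     ]] 0.08960464880764382
cradle [0.53655489 0.35050883] 0.2338269433105652 6.309083951400174e-05
stops local [[ 0.06925238  0.0465182 ]
 [ 0.06855762 -0.04308375]]
[ 3.96186525e-01  5.68561220e-01  1.07006168e+00 -4.44089210e-16
  1.50296975e+00 -1.40843674e+00]
[ 3.96186525e-01  5.68561220e-01  1.07006168e+00 -4.44089210e-16
  1.50296975e+00  1.73315591e+00]
```

```bash
cat >> h.py <<'E'
def tool(yaw,f,tilt=0):  # object yaw, f=+1/-1 flip, tilt = plain end down (rad)
    return R.from_euler('z',yaw)*R.from_euler('y',-tilt)*R.from_matrix(np.diag([-f,f,-1.]))
M0=np.array([.4648,.1180]); MY=1.547; C0=np.array([.5366,.3505]); CY=.234
def draw(c,im,pts,o,yaw):
    X=R.from_euler('z',yaw).apply(np.array(pts)/1e3)+[o[0],o[1],0]
    for p in proj(c,X): cv2.drawMarker(im,tuple(int(v) for v in np.round(p)),(255,0,255),cv2.MARKER_CROSS,9,1)
CP=[(-44,45,55),(-44,-45,55),(69,45,29),(69,-45,29),(69,45,8),(69,-45,8)]
MP=[(-64,31,24),(-64,-31,24),(53,31,24),(53,-31,24)]
E
python3 - <<'E'
from h import *
for f in (1,-1):
    print(f,solve_ik([*M0,.15],tool(MY,f).as_quat()),solve_ik([*C0,.1],tool(CY,f,.26).as_quat()))
ims=[]
for o,y,z,p in ((C0,CY,.26,CP),(M0,MY,.22,MP)):
    q=[solve_ik([*o,z],tool(y,f).as_quat()) for f in (1,-1)]
    q=[a for a in q if a is not None]; a=min(q,key=lambda a:abs(a[5]))
    move_j(a); pause(.2)
    c=read_camera("wrist"); im=c["img"][:,:,::-1].copy(); n=len(ims)
    np.savez(f"w{n}.npz",**{k:np.array(v) for k,v in c.items()})
    draw(c,im,p,o,y); cv2.imwrite(f"pics/w{n}.png",im); ims.append(im); print(a,state()["time"])
E
```

```text
1 None [ 0.4148438   0.57061317  1.49760564 -0.06337618  0.81843236 -1.35256536]
-1 [ 3.65579875e-03  2.98228887e-01  1.74474510e+00 -4.44089210e-16
  1.09861867e+00  2.74521255e-02] [ 0.4148438   0.57061317  1.49760564 -0.06337618  0.81843236  1.7890273 ]
[ 3.96145980e-01  5.64826647e-01  1.05068812e+00 -4.44089210e-16
  1.52607789e+00 -1.40865035e+00] 1.8333
[ 3.65579875e-03  2.22253943e-01  1.64685110e+00 -4.44089210e-16
  1.27248761e+00  2.74521255e-02] 3.375
```

View pics/w0.png

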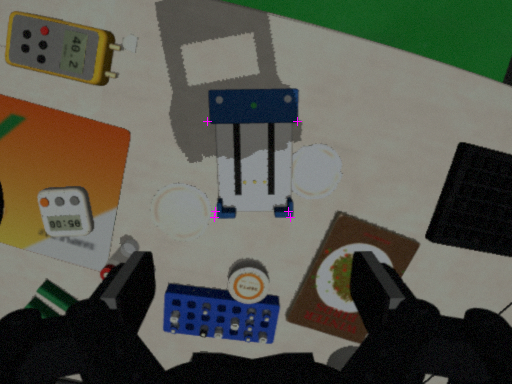

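View pics/w1.png

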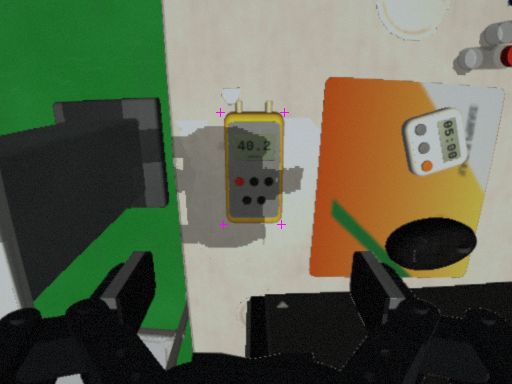

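Against the projected markers, the meter (face corners near (225,112)–(283,222)) sits about 1.5 mm off in +x. The cradle (lip corners (210,123) and (299,122)) sits about 2 mm off in +y. I'll correct for both, then descend under force guard and grasp.

```bash
cat >> h.py <<'E'
M0=np.array([.466,.118]); C0=C0+R.from_euler('z',CY).as_matrix()[:2,:2]@[.0007,.0018]
GX=.005
E
python3 - <<'E'
from h import *
g=M0+GX*np.array([np.cos(MY),np.sin(MY)]); q=tool(MY,-1).as_quat()
move_gripper(.073,40)
move_to([*g,.06],q); move_straight([*g,.016],v=.08); pause(.1)
f0=state()["force"]; z=.016
while z>-.014:
    z-=.0015; move_straight([*g,z],v=.03); s=state(); df=s["force"]-f0
    if np.linalg.norm(df)>4: break
print("contact",z,df,s["eef_pos"],s["time"])
z+=.005; move_straight([*g,z],v=.05); move_gripper(.05,40); pause(.1)
s=state(); print(z,s["grip_width"],s["grip_force"],s["force"]-f0,s["eef_pos"],s["time"])
E
```

```text
contact -0.009499999999999996 [-4.49269128 -0.26592518 12.55198305] [ 0.46629136  0.12301041 -0.00867349] 9.3917
-0.004499999999999996 0.06122631751633727 44.52542781829834 [-1.67742539 -0.20763217  5.2440985 ] [ 0.46617437  0.1230071  -0.00438691] 10.0167
```

```bash
cat >> h.py <<'E'
def mpose(px,pz,th,zt,py=0):  # TCP pose for plain_end at cradle-frame px,pz(over floor), tilt th
    v=np.array([px,py,pz+.008])+R.from_euler('y',-th).apply([GX+.064,0,zt])
    return np.array([*C0,0])+R.from_euler('z',CY).apply(v), tool(CY,-1,th).as_quat()
E
python3 - <<'E'
from h import *
g=M0+GX*np.array([np.cos(MY),np.sin(MY)])
move_gripper(.073); move_straight([*g,-.002],v=.05); move_gripper(.05,40); pause(.1)
s=state(); print(s["grip_width"],s["grip_force"],s["force"],s["eef_pos"])
move_straight([*g,.13],v=.15)
print(state()["grip_width"],state()["force"])
p,q=mpose(-.030,.08,.28,-.002); move_to(p,q)
for px in (-.03,-.066):
    print(solve_ik(*mpose(px,.004,.28,-.002)))
pause(.2); s=state(); print(s["force"],s["grip_width"],s["time"],s["eef_pos"]-p)
c=read_camera("side"); im=c["img"][:,:,::-1]; a=im[100:280,190:340]
d=read_camera("top")["img"][140:240,140:230,::-1]
o=np.zeros((540,800,3),np.uint8); o[:,:450]=cv2.resize(a,None,fx=3,fy=3,interpolation=cv2.INTER_CUBIC)
o[:388,451:800]=cv2.resize(d,(349,388),interpolation=cv2.INTER_CUBIC); cv2.imwrite("pics/h1.png",o)
E
```

```text
0.0610406209206677 44.491079449653625 [-0.6542238   0.03331202  5.46246896] [ 0.4661989   0.12300074 -0.00177134]
0.060896245666594156 [ 0.01083504  0.61695578 -3.08560053]
[ 0.40800729  0.72718089  1.43723973 -0.07411383  0.70254273  1.79476233]
[ 0.41904537  0.66862663  1.55073837 -0.08428704  0.64847888  1.81602449]
[ 0.10682416  0.28993781 -2.99102166] 0.061022582764528426 13.6667 [ 0.00015234 -0.00039415  0.00011019]
```

View pics/h1.png

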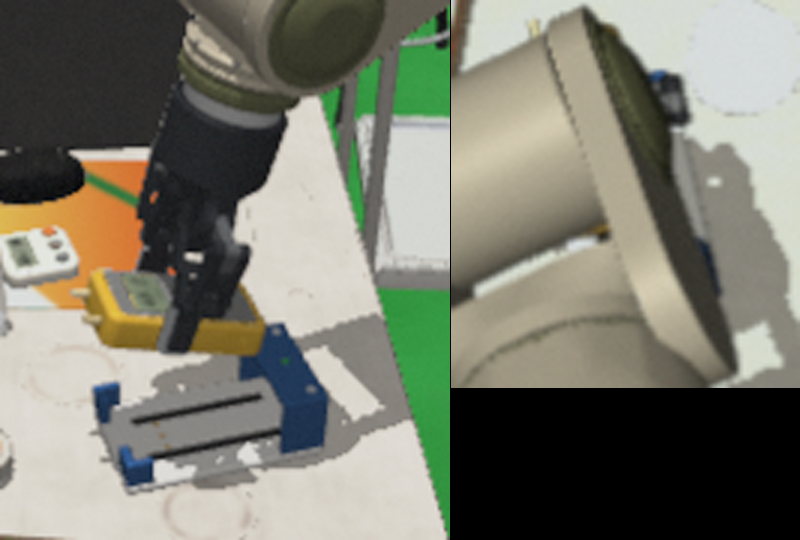

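The side view shows the meter held tilted, plain end down toward the hood (crop (250,350)), with its pins up at (85,305). Next I'll lower it, slip the plain end under the lip and check.

```bash
python3 - <<'E'
from h import *
f0=state()["force"]; zt=-.002
p,q=mpose(-.027,.08,.28,zt); move_straight(p,q,v=.1)
p,q=mpose(-.027,.006,.28,zt); move_straight(p,q,v=.1)
print(state()["force"]-f0)
for px in np.linspace(-.032,-.066,8):
    p,q=mpose(px,.006,.28,zt); move_straight(p,q,v=.06); df=state()["force"]-f0
    if np.linalg.norm(df)>6: print("hit",px); break
print(px,df,state()["grip_width"],state()["time"])
c=read_camera("side"); im=c["img"][:,:,::-1].copy()
raw=im.copy()
X=R.from_euler('z',CY).apply(np.array([px,0,.014])+R.from_euler('y',-.28).apply(np.array([(117,31,0),(117,-31,0),(117,31,25),(117,-31,25),(30,31,25),(0,31,0)])/1e3))+[*C0,0]
for u in proj(c,X): cv2.circle(im,tuple(int(v) for v in np.round(u)),1,(255,0,255),-1)
o=np.hstack([cv2.resize(k[170:280,200:320],None,fx=3.3,fy=3.3,interpolation=cv2.INTER_CUBIC) for k in (raw,im)]); cv2.imwrite("pics/h2.png",o)
E
```

```text
[0.73851839 0.18197304 0.01583028]
hit -0.066
-0.066 [11.40681303  2.35747299 -3.54631572] 0.06061322415378126 16.9083
```

View pics/h2.png

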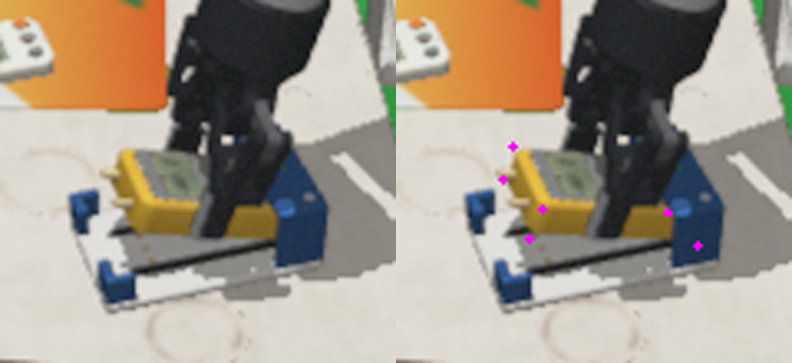

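The plain end is under the lip. The 11 N contact is its tilted upper corner on the end wall, so I'll back off 5 mm and lower the pin end under force guard.

```bash
python3 - <<'E'
from h import *
zt=-.002
p,q=mpose(-.061,.006,.28,zt); move_straight(p,q,v=.05); pause(.1); f0=state()["force"]; print("f",f0)
for th in np.linspace(.28,0,9)[1:]:
    pz=.0015+.0045*th/.28; p,q=mpose(-.064+.003*th/.28,pz,th,zt); move_straight(p,q,v=.05); df=state()["force"]-f0
    print(round(th,3),df.round(1))
    if np.linalg.norm(df)>12: print("hit"); break
else:
    for pz in (.0005,-.0005,-.0015,-.0025):
        p,q=mpose(-.064,pz,0,zt); move_straight(p,q,v=.03); df=state()["force"]-f0; print(pz,df.round(1))
        if df[2]>5: break
s=state(); print(s["grip_width"],s["time"])
c=read_camera("side"); cv2.imwrite("pics/h3.png",cv2.resize(c["img"][170:280,200:320,::-1],None,fx=4,fy=4,interpolation=cv2.INTER_CUBIC))
E
```

```text
f [-0.13082923  0.29739327 -1.56068752]
0.245 [ 0.8 -1.  -1.1]
0.21 [ 0.4 -0.   0. ]
0.175 [-1.2 -0.4 -1.5]
0.14 [ 0.9 -1.1 -1.3]
0.105 [ 0.5 -0.4 -1. ]
0.07 [ 0.1 -0.8 -1.3]
0.035 [ 0.1 -0.7 -1.2]
0.0 [ 0.7 -0.2  0.4]
0.0005 [ 0.   0.4 -1.2]
-0.0005 [-1.9 -1.9  7.4]
0.06098882802065955 19.8083
```

View pics/h3.png

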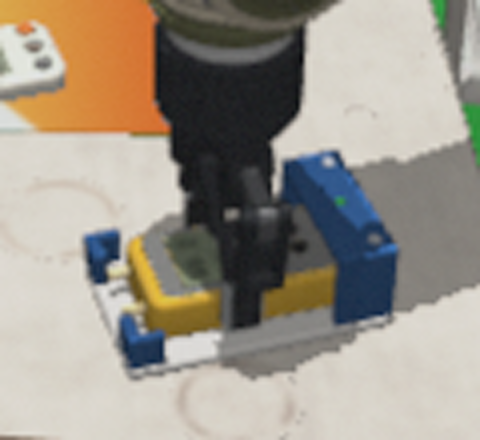

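The meter is down, with its pins between the stops (crop (115,270) and (135,312)) and its plain end under the lip. I'll release it and retreat.

```bash
python3 - <<'E'
from h import *
move_gripper(.078); pause(.2); p=state()["eef_pos"]
move_straight([p[0],p[1],p[2]+.15],v=.12)
move_to([.28,.42,.25],tool(CY,-1).as_quat())
pause(.2)
s=state(); print(s["time"],s["force"])
c=read_camera("side");d=read_camera("top")
im=c["img"][:,:,::-1].copy()
o=np.zeros((440,800,3),np.uint8); o[:,:480]=cv2.resize(im[170:280,200:320],None,fx=4,fy=4,interpolation=cv2.INTER_CUBIC)
o[:400,480:800]=cv2.resize(d["img"][145:245,145:225,::-1],None,fx=4,fy=4,interpolation=cv2.INTER_CUBIC); cv2.imwrite("pics/h4.png",o)
E
```

```text
23.075 [-0.63960672  0.62460881  0.70167266]
```

View pics/h4.png

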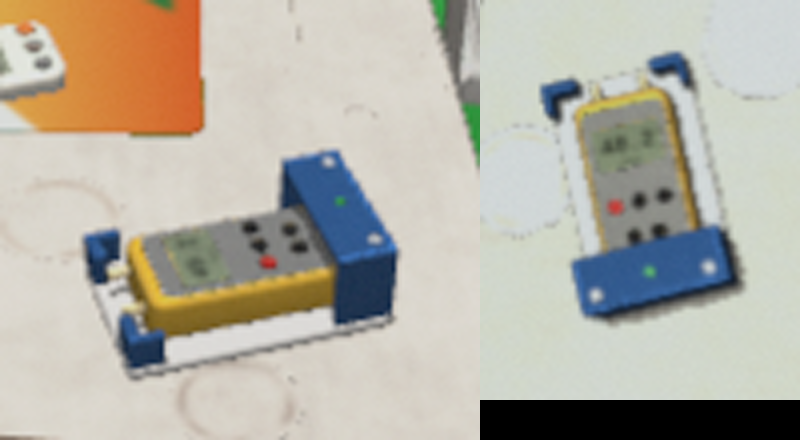

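The meter lies flat and centred in the cradle, with its plain end under the lip and its pins between the stops. The gripper is clear, so I'm handing in.

```bash
python3 -c "from plant import *; print(finish_job())"
```

```text
the job is handed in; nothing more can be done
None
```

The flow meter is in its cradle, lying flat with its plain end under the lip and its pins between the stops; I released it, left the timer alone, and handed the job in at about 23 s of the 45 s allowed.

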